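# Find the full coil tin on the revolving counter display

## Task

The revolving display on the shop counter has three identical closed tins of spare steel coils in its left-hand bay; two have already been sold from and one is still full. Turn the display one click counter-clockwise so that the tins come round to face you, then find the full tin, the heaviest, by feel, and hold it up upright and still for the customer, well clear above everything on the display. Finish while holding it up; the other two tins stay standing in their bay, the display stays clicked home, the other goods on it stay upright on it, and nothing on the counter is pushed about.

Things in the scene. Friction and masses are not known exactly. Their poses are not given: they have to be found in the camera images.
- deck (a joint): turn of the display's deck, rad, counter-clockwise from above positive. It clicks home every quarter turn: 0 at the start, 1.571 one position on. Once past half way it pulls itself to the next home. Pushed at the rim it needs about 4 N. At home it gives a little under a push and springs back
- deck_top (a point): centre of the deck's upper face, on the turning axis, 45 mm above the counter; the frame turns with the deck, z up. The deck is a white disc 360 mm across with a dark edge. The tins' bay is on this frame's +y side: at the start on the robot's left (+y, within 0.3 rad), one position on, counter-clockwise, it faces the robot (-x)
- display: the revolving display; origin on the axis, at the counter. Fixed steel foot 270 mm across under the deck. On the deck four wooden dividers, 8 mm thick, 45 mm high, run 28 to 170 mm from the axis at 45, 135, 225, 315 degrees from deck_top's x axis and part four bays; they may be pushed to turn the deck. Square post in the middle, 50 mm wide, 94 mm high
- tin_a: one of three tins that look alike: closed cylinder 50 mm across, 84 mm tall, steel lid (the top 20 mm), blue band with a yellow stripe. Origin at the centre of the underside, z up the tin. 0.1 to 0.5 kg; the full one, which may be any of the three, is at least 0.1 kg heavier than the others. They stand in one bay on an arc 140 mm from the axis, 27 degrees apart (about 15 mm between)
- tin_b: one of three tins that look alike: closed cylinder 50 mm across, 84 mm tall, steel lid (the top 20 mm), blue band with a yellow stripe. Origin at the centre of the underside, z up the tin. 0.1 to 0.5 kg; the full one, which may be any of the three, is at least 0.1 kg heavier than the others
- tin_c: one of three tins that look alike: closed cylinder 50 mm across, 84 mm tall, steel lid (the top 20 mm), blue band with a yellow stripe. Origin at the centre of the underside, z up the tin. 0.1 to 0.5 kg; the full one, which may be any of the three, is at least 0.1 kg heavier than the others
- carton_orange: orange and yellow carton, 45 x 45 x 66 mm, loose, origin at the centre of its underside; stands on the deck in the bay that faces the robot at the start, on the side of the tins' bay; the other side of that bay, beside the 225 degree divider, is free; leave it standing
- carton_green: green carton with a white patch, 50 x 40 x 68 mm, loose, origin at the centre of its underside; on the deck, in the bay across from the tins; leave it standing
- bottle_amber: amber dropper bottle with a black cap, 36 across x 70 tall mm, loose, origin at the centre of its underside; on the deck, in the fourth bay; leave it standing
- bottle_green: green dropper bottle with a black cap, 36 across x 70 tall mm, loose, origin at the centre of its underside; on the counter to the left; leave it standing
- carton_white: white carton with a red patch, 60 x 90 x 45 mm, loose, origin at the centre of its underside; on the counter to the right; leave it standing
- tape_roll: yellow roll of tape lying flat, 84 mm across, 24 mm high, origin at the centre of its underside; on the counter to the right; leave it alone
- stapler: red and black stapler, 130 x 34 x 45 mm, lying along its x; on the counter to the left; leave it alone

How it is judged (in metres and radians):
On the way, in this order (a step that is already met when the one before it is completed fails the run):
1. the display is turned one click on and has come home, with all three tins standing in their bay (value of joint deck between 1.48 and 1.66 rad and z of tin_a in the frame of deck_top between -0.006 and 0.008 m and y of tin_a in the frame of deck_top between 0.095 and 0.18 m and x of tin_a in the frame of deck_top between -0.095 and 0.095 m and angle between each of tin_a, tin_b, tin_c's own z axis and vertical below 0.15 rad and z of tin_b in the frame of deck_top between -0.006 and 0.008 m and y of tin_b in the frame of deck_top between 0.095 and 0.18 m and x of tin_b in the frame of deck_top between -0.095 and 0.095 m and z of tin_c in the frame of deck_top between -0.006 and 0.008 m and y of tin_c in the frame of deck_top between 0.095 and 0.18 m and x of tin_c in the frame of deck_top between -0.095 and 0.095 m), for 0.3 s.
2. with the display home, one of the tins is lifted clear of the deck (value of joint deck between 1.48 and 1.66 rad and ((z of tin_a in the frame of deck_top above 0.012 m and contact force between the fingers and tin_a above 1 N) or (z of tin_b in the frame of deck_top above 0.012 m and contact force between the fingers and tin_b above 1 N) or (z of tin_c in the frame of deck_top above 0.012 m and contact force between the fingers and tin_c above 1 N))), for 0.2 s.
At the end, for the whole second after the job is handed in: The heaviest tin is in the fingers, underside over 100 mm above the deck, upright within 14 degrees, still, touching nothing else; the other two stand upright on the deck in their bay, released; the deck is within 0.09 rad of one position on (value of joint deck between 1.48 and 1.66 rad and (((z of tin_a in the frame of deck_top above 0.1 m and angle between tin_a's own z axis and vertical below 0.25 rad and contact force between the fingers and tin_a above 1 N and linear speed of tin_a below 0.03 m/s and contact force between tin_a and display below 0.05 N and contact force between tin_a and tin_b below 0.05 N and contact force between tin_a and tin_c below 0.05 N) and (z of tin_b in the frame of deck_top between -0.006 and 0.008 m and y of tin_b in the frame of deck_top between 0.095 and 0.18 m and x of tin_b in the frame of deck_top between -0.095 and 0.095 m and angle between tin_b's own z axis and vertical below 0.15 rad and linear speed of tin_b below 0.02 m/s and contact force between the fingers and tin_b below 0.05 N and contact force between tin_b and display below 3 N) and (z of tin_c in the frame of deck_top between -0.006 and 0.008 m and y of tin_c in the frame of deck_top between 0.095 and 0.18 m and x of tin_c in the frame of deck_top between -0.095 and 0.095 m and angle between tin_c's own z axis and vertical below 0.15 rad and linear speed of tin_c below 0.02 m/s and contact force between the fingers and tin_c below 0.05 N and contact force between tin_c and display below 3 N)) or ((z of tin_b in the frame of deck_top above 0.1 m and angle between tin_b's own z axis and vertical below 0.25 rad and contact force between the fingers and tin_b above 1 N and linear speed of tin_b below 0.03 m/s and contact force between tin_b and display below 0.05 N and contact force between tin_b and tin_a below 0.05 N and contact force between tin_b and tin_c below 0.05 N) and (z of tin_a in the frame of deck_top between -0.006 and 0.008 m and y of tin_a in the frame of deck_top between 0.095 and 0.18 m and x of tin_a in the frame of deck_top between -0.095 and 0.095 m and angle between tin_a's own z axis and vertical below 0.15 rad and linear speed of tin_a below 0.02 m/s and contact force between the fingers and tin_a below 0.05 N and contact force between tin_a and display below 3 N) and (z of tin_c in the frame of deck_top between -0.006 and 0.008 m and y of tin_c in the frame of deck_top between 0.095 and 0.18 m and x of tin_c in the frame of deck_top between -0.095 and 0.095 m and angle between tin_c's own z axis and vertical below 0.15 rad and linear speed of tin_c below 0.02 m/s and contact force between the fingers and tin_c below 0.05 N and contact force between tin_c and display below 3 N)) or ((z of tin_c in the frame of deck_top above 0.1 m and angle between tin_c's own z axis and vertical below 0.25 rad and contact force between the fingers and tin_c above 1 N and linear speed of tin_c below 0.03 m/s and contact force between tin_c and display below 0.05 N and contact force between tin_c and tin_a below 0.05 N and contact force between tin_c and tin_b below 0.05 N) and (z of tin_a in the frame of deck_top between -0.006 and 0.008 m and y of tin_a in the frame of deck_top between 0.095 and 0.18 m and x of tin_a in the frame of deck_top between -0.095 and 0.095 m and angle between tin_a's own z axis and vertical below 0.15 rad and linear speed of tin_a below 0.02 m/s and contact force between the fingers and tin_a below 0.05 N and contact force between tin_a and display below 3 N) and (z of tin_b in the frame of deck_top between -0.006 and 0.008 m and y of tin_b in the frame of deck_top between 0.095 and 0.18 m and x of tin_b in the frame of deck_top between -0.095 and 0.095 m and angle between tin_b's own z axis and vertical below 0.15 rad and linear speed of tin_b below 0.02 m/s and contact force between the fingers and tin_b below 0.05 N and contact force between tin_b and display below 3 N)))); the arm keeps its last pose, push and grip.
It fails at once if a tin is tipped over or falls off the display (angle between any of tin_a, tin_b, tin_c's own z axis and vertical above 0.7 rad or height (world z) of any of tin_a, tin_b, tin_c below 0.03 m).
It fails at once if other goods on the display are knocked over or off it (angle between any of carton_orange, carton_green, bottle_amber's own z axis and vertical above 0.6 rad or height (world z) of any of carton_orange, carton_green, bottle_amber below 0.03 m).
It fails at once if something on the counter is shifted more than 3 cm (distance of any of bottle_green, carton_white, tape_roll, stapler from where it was at the start of the episode above 0.03 m).
It also fails if it takes over 72 s, if anything falls off the work surface, if the arm or the gripper's body presses on something with over 40 N, if the wrist force passes 120 N, or if a joint passes its speed limit or range.

## Robot

A 6-joint arm with a two-finger parallel gripper is mounted at the origin on the work surface. World frame = base frame: x ahead of the robot, y to its left, z up, the work surface at z = 0. Lengths are in mm, angles in rad, forces in N, time in s.
With the tool pointing down it reaches from about 250 to 775 mm from the base axis. Payload 4 kg.
Tool frame: the origin (TCP) lies midway between the tips of the shut fingers; the grasp point (between the pads) lies 19 mm behind it; z points along the fingers, y is the line along which they close (so a half turn about z gives the same grasp; the last joint's range is limited). The gripper opens to 94 mm and grips with 3 to 60 N. Pads are 16 mm wide; open, the fingers measure 119 mm over their backs; the gripper's body (75 mm by 177 mm) begins 78 mm behind the grasp point.
Start: joints at [-1.334, 0.087, 1.371, -0, 1.684, -0.103], TCP at [183.313, -518.575, 168.206] pointing down, gripper open.
Joint ranges: [-3.1, 3.1], [-0.76, 2.03], [0.27, 2.55], [-1.08, 4.22], [0.17, 2.65], [-2.57, 2.57]. Speed limits (rad/s): [2.79, 2.79, 3.14, 3.14, 3.14, 3.14].

## Interface

Orientations are given as a rotation vector (axis times angle).
In Python, from cell import bot gives the robot as it stands.
- The arm moves only by the tool move_arm, never from a script. Its argument "targets" is a list that holds one entry, the list of rows, each a list of 7 numbers: the turn, a rotation vector about the tool's x, y, z in degrees, then the shift along the tool's x, y, z in m, then the finger opening in m, from 0 to 0.094. A call has 1 to 12 rows; each row shifts and turns the commanded pose from where the row before left it, along the tool's axes as they then stand; what a row does not reach is not made up. A row lasts 1/12 s, in which the tool goes at most 41.7 mm and 7.16 degrees, less where a joint would pass 70% of its speed; a pose out of reach is approached as far as the arm can. A call is refused whole if a number of a shift passes 0.0417 or a number of a turn 7.16, either way. A call with a gripper value outside its range is refused whole. The fingers move at their own pace and stop on an object; the grip force is fixed at half the most. Time passes only in rows, so rows that do not move let the fingers close. It gives the time, the measured TCP pose, the force, the opening and the grip force at its end, in the units of the state.
- bot.observe(): the state, without advancing time (a new reading comes with each control period).
- bot.read_camera(name): name is "scene" or "top" or "wrist"; returns the picture (480x640x3 uint8, red, green, blue); there is no depth.
- bot.camera_info(name): a dict with "K" (3x3 intrinsics, pixels), "k1" (the pictures are not rectified: a ray, as slopes to the right and down, at radius r is drawn at 1 + k1 r^2 times it, then the intrinsics apply), "R" (3x3) and "t" (3): a world point X has camera coordinates R X + t; the wrist camera has in their place "T_tool_cam" (4x4, takes a point from camera to tool coordinates, whose origin is the TCP and whose axes are the flange's). Camera axes: x right, y down, z forward; pixel columns grow to the right and rows downward; lengths in mm; the calibration is good to about 2 mm. A picture is of the moment at which its call begins: read the wrist's pose just before it. camera_info takes no time and is no camera call.
- bot.hand_in(): hands the job in; it is judged then, once.
Trained networks look in the newest picture that a camera, given by its name, has taken for a name from the list of things; names that differ only in an ending like _2 or _b are one class to them, and where a whole thing is asked for, a point or a joint stands for the part that bears it (a point fixed in the world has none). Each returns a list of dicts, best first, with "confidence" (0 to 1); they miss things now and then, are a little off and sometimes report something else, mostly with a low value. They report only what shows in the picture. A call takes as long as a camera call.
- bot.spot_in(camera, target): "point" ([x, y, z] in mm, in world coordinates, good to about 4 mm: the middle of the surface that is visible of it).
- bot.trace(camera, target): "region" (480x640 bool, what is visible of it).
- bot.place_of(camera, target): "point" ([x, y, z] in mm, in world coordinates, good to about 4 mm: a listed point, or the origin of a listed thing).
The state is a dict: "t": time; "joint_positions": joint angles; "joint_velocities": joint speeds; "joint_efforts": joint torques, N m; "ee_pos": TCP position; "tcp_rot": TCP orientation; "force": force on the tool from outside, world axes, zero at the start; "wrist_torque": the same for the moment, N m; "gripper_width": finger opening in mm; "finger_force": force on a finger pad.
Only numpy, scipy, OpenCV 4.12 (cv2) and the standard library are available. Lean on these libraries where they do the work, as an engineer would, in place of code of your own. Each camera call takes 0.05 s, during which the arm holds its last target. There are 200 camera calls.

## Working session

There is one attempt and no reset: what is moved stays moved. The work goes in short steps, Python scripts to look and compute and a tool call to move; the robot and the scene stay as the last step left them, time stands still between calls to the robot, and variables do not carry over. Pictures are saved under pics/ and viewed, at most 10 in all, crops included, and the job is handed in when it is done.

Besides the shell and the picture viewer there is one more tool, called after "Call:" as name(argument=value, ...), one argument or row to a line, values as JSON. move_arm: Moves the arm, as the interface text tells. Its arguments: {"type":"object","properties":{"targets":{"type":"array"}},"required":["targets"]}

```bash
mkdir -p pics; python3 - <<'E'
from cell import bot
import cv2
o=bot.observe();print({k:o[k] for k in('t','ee_pos','tcp_rot','force','gripper_width')})
for c in('top','scene'):
    cv2.imwrite(f'pics/{c}0.png',bot.read_camera(c)[:,:,::-1])
for n in('deck_top','tin_a','carton_orange','carton_green','bottle_amber','bottle_green','carton_white','tape_roll','stapler'):
    print(n,[([round(float(v)) for v in d['point']],round(d['confidence'],2)) for d in bot.place_of('top',n)])
E
```

```text
{'t': 0.0, 'ee_pos': array([ 183.18636068, -517.93577607,  167.01424383]), 'tcp_rot': array([-3.09420322e+00, -5.30910340e-01,  2.55477749e-04]), 'force': array([-1.37724484,  0.22807682, -0.32216464]), 'gripper_width': 93.58542884828017}
deck_top [([572, 56, 46], 0.66)]
tin_a [([613, 193, 44], 0.97), ([539, 191, 44], 0.84), ([484, 165, 48], 0.75), ([610, -368, -3], 0.19)]
carton_orange [([445, 65, 43], 0.82)]
carton_green [([588, -66, 45], 0.74)]
bottle_amber [([681, 71, 52], 0.62)]
bottle_green [([390, 342, -2], 0.53)]
carton_white [([612, -367, -1], 0.66)]
tape_roll [([345, -359, 2], 0.96)]
stapler [([522, 392, 1], 0.85)]
```

View pics/top0.png

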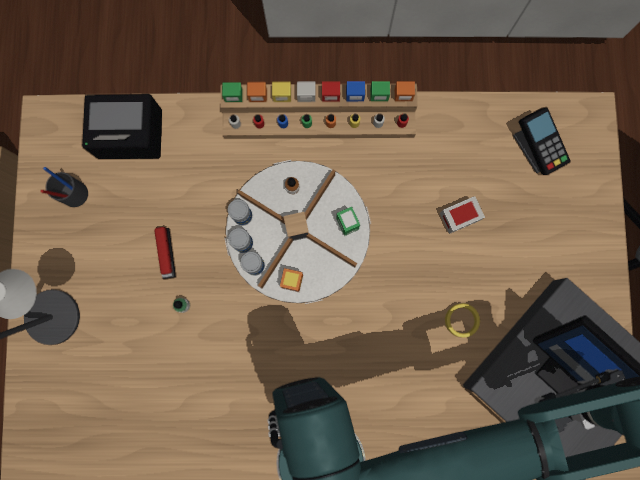

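View pics/scene0.png

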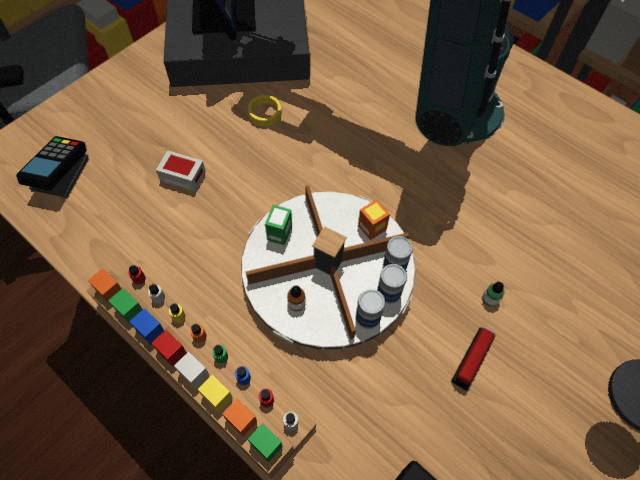

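The top view shows the deck centred at px (297,228), with the tins on its left at (238,210), (239,239) and (251,262). The orange carton is at (290,279) and the front-right divider ends at (355,265). In the scene view everything is standing. The tin positions put the deck yaw at about 0.2 rad, so the "225°" divider sits at about 237° in the world frame. I'll push its front-bay face.

Call:
move_arm(
  targets=[
    [[0,0,0,0.02,-0.016,-0.008,0],[0,0,0,0.03,-0.025,-0.008,0],[0,0,0,0.03,-0.025,-0.008,0],[0,0,0,0.03,-0.025,0,0],[0,0,0,0.03,-0.025,0,0],[0,0,0,0.03,-0.025,0,0],[0,0,0,0.03,-0.025,0,0],[0,0,0,0.03,-0.025,0,0],[0,0,0,0.03,-0.025,0,0],[0,0,0,0.03,-0.025,0,0],[0,0,0,0.03,-0.025,0,0],[0,0,0,0.03,-0.025,0,0]],
  ],
)

```text
t: 1.55
ee_pos: [417.0, -125.8, 192.6]
tcp_rot: [3.096, 0.531, 0.002]
force: [1.8, -1.0, 0.2]
gripper_width: 17.5
finger_force: 0.0
```

Call:
move_arm(
  targets=[
    [[0,0,0,0.03,-0.025,0,0],[0,0,0,0.02,-0.02,0,0],[0,0,-7,0,0,0,0],[0,0,-7,0,0,0,0],[0,0,-7,0,0,0,0],[0,0,-7,0,0,0,0],[0,0,-7,0,0,0,0],[0,0,-7,0,0,0,0],[0,0,-7,0,0,0,0],[0,0,-7,0,0,0,0],[0,0,-7,0,0,0,0],[0,0,-7,0,0,0,0]],
  ],
)

```text
t: 2.55
ee_pos: [448.5, -68.5, 192.3]
tcp_rot: [2.225, 2.218, 0.0]
force: [-0.7, -0.3, 0.1]
gripper_width: 0.7
finger_force: 0.0
```

```bash
cat > h.py <<'E'
from cell import bot
import numpy as np
from scipy.spatial.transform import Rotation as Ro
def st():
    o=bot.observe();R=Ro.from_rotvec(o['tcp_rot']).as_matrix()
    print('t',round(o['t'],2),'p',o['ee_pos'].round(1),'x',R[:,0].round(3),'z',R[:,2].round(3),'F',o['force'].round(2),'w',round(o['gripper_width'],1),'ff',o['finger_force'],'j',np.round(o['joint_positions'],2))
    return o,R
E
python3 - <<'E'
from h import *
import cv2
st()
cv2.imwrite('pics/w1.png',bot.read_camera('wrist')[:,:,::-1])
for n in('deck_top','carton_orange'):
    print(n,[([round(float(v)) for v in d['point']],round(d['confidence'],2)) for d in bot.place_of('wrist',n)])
E
```

```text
t 2.55 p [448.5 -68.5 192.3] x [ 0.003  1.    -0.   ] z [ 0. -0. -1.] F [-0.73 -0.28  0.13] w 0.7 ff 0.0 j [-0.28 -0.13  1.54 -0.    1.74 -0.27]
deck_top [([571, 52, 47], 0.91)]
carton_orange [([443, 68, 45], 0.87)]
```

View pics/w1.png

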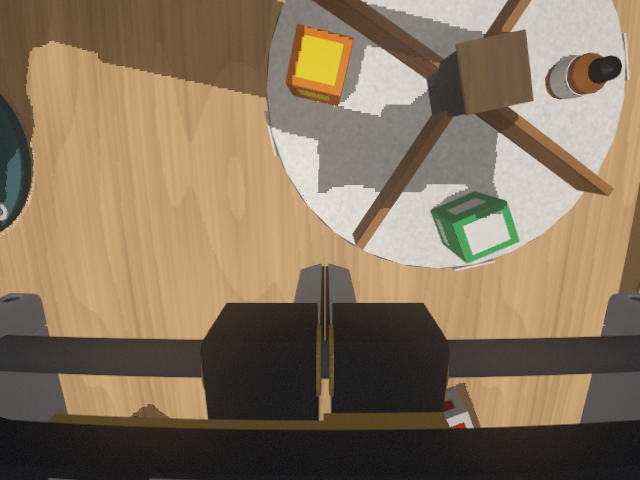

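The wrist view shows the front-bay divider clear, running from px (450,120) to (360,245). The green carton is behind it and the free area is at (390,180). Next I lower the shut fingers into the bay.

Call:
move_arm(
  targets=[
    [[0,0,0,0.013,0.004,0.005,0],[0,0,0,0.013,0.004,0.015,0],[0,0,0,0,0,0.02,0],[0,0,0,0,0,0.02,0],[0,0,0,0,0,0.02,0],[0,0,0,0,0,0.02,0],[0,0,0,0,0,0.02,0],[0,0,0,0,0,0.009,0],[0,0,0,0,0,0,0]],
  ],
)

```text
t: 3.45
ee_pos: [454.7, -42.1, 60.7]
tcp_rot: [-2.231, -2.206, 0.005]
force: [-0.4, -0.0, 0.0]
gripper_width: 0.3
finger_force: 0.0
```

Call:
move_arm(
  targets=[
    [[0,0,0,-0.0065,0.0065,0,0],[0,0,0,-0.0065,0.0065,0,0],[0,0,0,-0.0065,0.0065,0,0],[0,0,0,-0.005,0.0076,0,0],[0,0,0,-0.005,0.0076,0,0],[0,0,0,-0.005,0.0076,0,0],[0,0,0,-0.0037,0.0084,0,0],[0,0,0,-0.0037,0.0084,0,0],[0,0,0,-0.0037,0.0084,0,0]],
  ],
)

```text
t: 4.2
ee_pos: [524.7, -89.2, 63.1]
tcp_rot: [-2.232, -2.211, 0.0]
force: [-0.1, 0.6, -0.7]
gripper_width: 0.7
finger_force: 0.0
```

```bash
python3 - <<'E'
from h import *
import cv2
st()
cv2.imwrite('pics/t2.png',cv2.resize(bot.read_camera('top')[120:340,180:420,::-1],None,fx=2,fy=2))
E
```

```text
t 4.2 p [524.7 -89.2  63.1] x [0.009 1.    0.   ] z [-0.  0. -1.] F [-0.12  0.62 -0.73] w 0.7 ff 0.0 j [-0.27  0.09  1.58 -0.    1.47 -0.27]
```

View pics/t2.png

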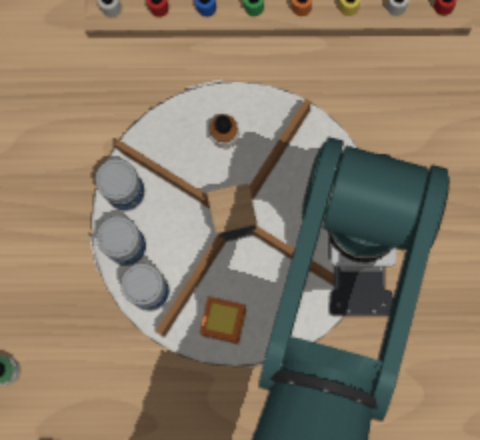

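In this view the deck looks unmoved: the divider still ends at px (335,280), and the arm hides the fingers. I'll check with the wrist camera.

```bash
python3 - <<'E'
from h import *
import cv2
st()
cv2.imwrite('pics/w2.png',bot.read_camera('wrist')[:,:,::-1])
E
```

```text
t 4.25 p [526.1 -89.8  63.1] x [ 0.01   1.    -0.001] z [ 0.001 -0.001 -1.   ] F [ 1.38 -0.65  0.31] w 0.6 ff 0.0 j [-0.28  0.09  1.57 -0.    1.47 -0.27]
```

View pics/w2.png

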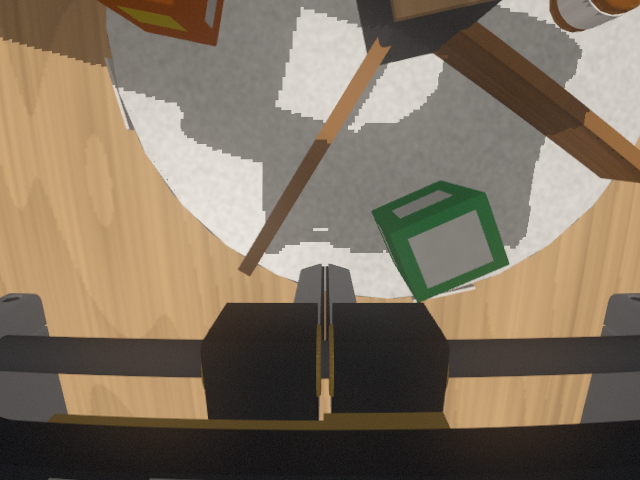

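```bash
cat >> h.py <<'E'
import cv2
def pix2w(u,v,z,o):
    c=bot.camera_info('wrist');T=np.array(c['T_tool_cam']);K=np.array(c['K']);R=Ro.from_rotvec(o['tcp_rot']).as_matrix()
    p=cv2.undistortPoints(np.array([[[u,v]]],float),K,np.array([c['k1'],0,0,0.]))[0,0]
    d=R@T[:3,:3]@np.array([*p,1]);C=R@T[:3,3]+o['ee_pos'];return (C+d*(z-C[2])/d[2]).round(1)
def w2pix(X,o):
    c=bot.camera_info('wrist');T=np.array(c['T_tool_cam']);K=np.array(c['K']);R=Ro.from_rotvec(o['tcp_rot']).as_matrix()
    Xc=np.linalg.inv(T)@np.append(R.T@(np.array(X)-o['ee_pos']),1)
    return cv2.projectPoints(Xc[None,:3],np.zeros(3),np.zeros(3),K,np.array([c['k1'],0,0,0.]))[0].ravel().round(1)
E
python3 - <<'E'
from h import *
o,R=st()
print('T',np.array(bot.camera_info('wrist')['T_tool_cam']).round(2))
print('tcp px',w2pix(o['ee_pos'],o),'div end',pix2w(245,270,90,o),'div in',pix2w(383,40,90,o),'deckedge',pix2w(388,298,45,o),pix2w(107,45,45,o),pix2w(215,240,45,o))
E
```

```text
t 4.3 p [525.  -89.3  63. ] x [ 0.01  1.   -0.  ] z [ 0. -0. -1.] F [-0.07  0.42  0.39] w 0.3 ff 0.0 j [-0.27  0.09  1.57 -0.    1.47 -0.27]
T [[   0.     -0.97   -0.23   68.97]
 [   1.      0.      0.     -0.65]
 [  -0.     -0.23    0.97 -215.62]
 [   0.      0.      0.      1.  ]]
tcp px [325.2 261.5] div end [480.2 -85.3  90. ] div in [554.2  32.1  90. ] deckedge [ 569.1 -122.5   45. ] [391.3  45.7  45. ] [450.4 -79.2  45. ]
```

The fingers are past the divider, yet the deck never moved. I'll go back and push again in smaller steps, watching the force.

Call:
move_arm(
  targets=[
    [[0,0,0,0,0,-0.02,0],[0,0,0,0,0,-0.02,0],[0,0,0,0,0,-0.02,0],[0,0,0,0.014,-0.02,0,0],[0,0,0,0.014,-0.02,0,0],[0,0,0,0.014,-0.02,0,0],[0,0,0,0.009,-0.013,0,0],[0,0,0,0,0,0.02,0],[0,0,0,0,0,0.02,0],[0,0,0,0,0,0.02,0],[0,0,0,0,0,0.006,0],[0,0,0,0,0,0,0]],
  ],
)

```text
t: 5.3
ee_pos: [449.3, -36.6, 55.2]
tcp_rot: [-2.229, -2.209, 0.004]
force: [-0.9, -0.4, -0.7]
gripper_width: 0.7
finger_force: 0.0
```

Call:
move_arm(
  targets=[
    [[0,0,0,-0.0065,0.0065,0,0],[0,0,0,-0.0065,0.0065,0,0],[0,0,0,-0.0065,0.0065,0,0]],
  ],
)

```text
t: 5.55
ee_pos: [472.6, -57.9, 58.8]
tcp_rot: [2.23, 2.209, 0.002]
force: [-0.4, -0.1, 0.4]
gripper_width: 0.7
finger_force: 0.0
```

Call:
move_arm(
  targets=[
    [[0,0,0,-0.003,0.004,0,0],[0,0,0,-0.003,0.004,0,0]],
  ],
)

```text
t: 5.72
ee_pos: [479.8, -63.8, 57.9]
tcp_rot: [2.232, 2.209, 0.001]
force: [0.7, -0.1, -0.5]
gripper_width: 0.4
finger_force: 0.0
```

Call:
move_arm(
  targets=[
    [[0,0,0,-0.003,0.004,0,0],[0,0,0,-0.003,0.004,0,0]],
  ],
)

```text
t: 5.88
ee_pos: [487.0, -69.4, 57.3]
tcp_rot: [2.232, 2.211, 0.0]
force: [-0.3, 0.3, -0.9]
gripper_width: 0.4
finger_force: 0.0
```

```bash
python3 - <<'E'
from h import *
o,R=st()
cv2.imwrite('pics/w3.png',bot.read_camera('wrist')[:,:,::-1])
E
```

```text
t 5.88 p [487.  -69.4  57.3] x [ 0.01  1.   -0.  ] z [ 0. -0. -1.] F [-0.3   0.32 -0.85] w 0.4 ff 0.0 j [-0.26  0.01  1.68  0.    1.46 -0.25]
```

View pics/w3.png

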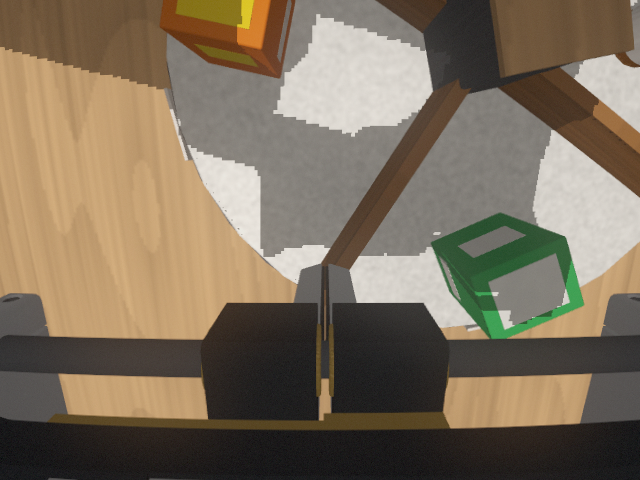

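```bash
python3 - <<'E'
from h import *
o,R=st()
print('proj of old end',w2pix([480,-85,90],o),w2pix([554,32,90],o))
print('left top edge now',pix2w(432,92,90,o),pix2w(322,262,90,o),'right',pix2w(466,92,90,o),pix2w(350,266,90,o), 'base', pix2w(322,262,45,o),pix2w(350,266,45,o),pix2w(466,92,45,o))
for c in('wrist','top'):
  for n in ('deck_top','carton_orange','carton_green'):
    print(c,n,[(np.round(d['point']),round(d['confidence'],2)) for d in (c=='top' and n=='deck_top' and bot.read_camera('top') is None or bot.place_of(c,n))])
E
```

```text
t 5.93 p [487.6 -69.9  57.2] x [ 0.01   1.    -0.001] z [ 0.001 -0.001 -1.   ] F [ 0.33 -1.17  0.23] w 0.4 ff 0.0 j [-0.26  0.01  1.68 -0.    1.46 -0.25]
proj of old end [312.  305.7] [460.2  80.1]
left top edge now [540.4  26.4  90. ] [485.8 -59.6  90. ] right [557.2  26.5  90. ] [500.9 -62.   90. ] base [485.4 -74.1  45. ] [504.2 -77.1  45. ] [574.4  33.2  45. ]
wrist deck_top []
wrist carton_orange [(array([442.,  68.,  47.]), 0.91)]
wrist carton_green [(array([586., -69.,  45.]), 0.91), (array([570.,  56.,  -1.]), 0.39)]
top deck_top [(array([443.,  62.,  42.]), 0.7), (array([572.,  53.,  46.]), 0.61)]
top carton_orange [(array([441.,  65.,  44.]), 0.55)]
top carton_green [(array([590., -68.,  47.]), 0.65), (array([520., 391.,   1.]), 0.54)]
```

```bash
python3 - <<'E'
from h import *
o1=dict(ee_pos=np.array([448.5,-68.5,192.3]),tcp_rot=np.array([2.225,2.218,0]))
o2=dict(ee_pos=np.array([526.1,-89.8,63.1]),tcp_rot=np.array([-2.23,-2.21,0]))
for z in(45,55,65,75,90,100): print(z,pix2w(356,240,z,o1),pix2w(365,244,z,o1),pix2w(243,271,z,o2))
a=cv2.imread('pics/w1.png')[200:270,320:400];b=cv2.imread('pics/w2.png')[210:280,220:300];c=cv2.imread('pics/w3.png')[235:305,290:370]
cv2.imwrite('pics/z.png',np.hstack([cv2.resize(i,(260,230),interpolation=0) for i in(a,b,c)]))
E
```

```text
45 [481.2 -92.1  45. ] [490.8 -96.5  45. ] [ 469.1 -102.    45. ]
55 [480.3 -89.6  55. ] [489.6 -93.8  55. ] [471.6 -98.6  55. ]
65 [479.4 -87.   65. ] [488.4 -91.1  65. ] [474.  -95.1  65. ]
75 [478.5 -84.4  75. ] [487.3 -88.5  75. ] [476.5 -91.6  75. ]
90 [477.1 -80.6  90. ] [485.5 -84.5  90. ] [480.1 -86.5  90. ]
100 [476.2 -78.1 100. ] [484.3 -81.8 100. ] [482.6 -83.  100. ]
```

View pics/z.png

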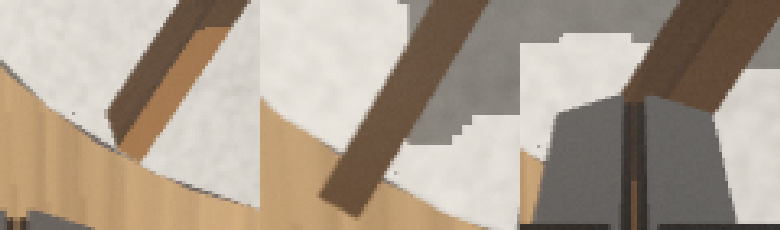

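The fingertips overlap the divider with no contact force at all. I'll straddle the divider and grip it instead, which tests the contact and would also give full control of the deck.

Call:
move_arm(
  targets=[
    [[0,0,0,0.001,0.002,-0.016,0],[0,0,0,0.001,0.002,-0.016,0],[0,0,0,0,0,-0.016,0],[0,0,6.6,0,0,0,0.04],[0,0,6.6,0,0,0,0.04],[0,0,6.6,0,0,0,0.04],[0,0,6.6,0,0,0,0.04],[0,0,6.6,0,0,0,0.04],[0,0,0,0,0,0,0.04],[0,0,0,0,0,0.016,0.04],[0,0,0,0,0,0.016,0.04],[0,0,0,0,0,0.016,0.04]],
  ],
)

```text
t: 7.28
ee_pos: [490.7, -66.9, 57.1]
tcp_rot: [2.764, 1.491, 0.001]
force: [0.6, 0.1, -0.8]
gripper_width: 40.0
finger_force: 0.0
```

Call:
move_arm(
  targets=[
    [[0,0,0,0,0,0,0],[0,0,0,0,0,0,0],[0,0,0,0,0,0,0],[0,0,0,0,0,0,0],[0,0,0,0,0,0,0]],
  ],
)

```text
t: 7.7
ee_pos: [491.4, -67.2, 58.5]
tcp_rot: [2.766, 1.486, 0.003]
force: [1.3, 0.3, 0.0]
gripper_width: 9.7
finger_force: 0.0
```

```bash
python3 - <<'E'
from h import *
o,R=st()
cv2.imwrite('pics/w4.png',bot.read_camera('wrist')[:,:,::-1])
E
```

```text
t 7.7 p [491.4 -67.2  58.5] x [0.552 0.834 0.001] z [ 0.002 -0.001 -1.   ] F [1.29 0.29 0.  ] w 9.7 ff 0.0 j [-0.25  0.01  1.67 -0.    1.46  0.33]
```

View pics/w4.png

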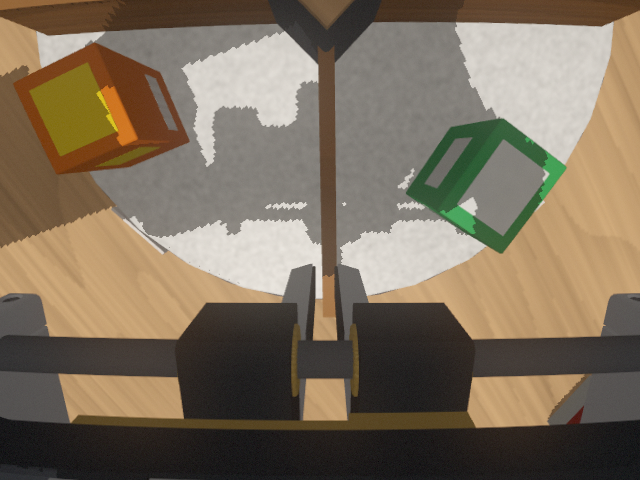

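The view shows the fingers straddling the divider at px (328,290), still closing (9.7 mm open). I'll let them finish.

Call:
move_arm(
  targets=[
    [[0,0,0,0,0,0,0],[0,0,0,0,0,0,0],[0,0,0,0,0,0,0]],
  ],
)

```text
t: 8.0
ee_pos: [490.6, -67.0, 57.4]
tcp_rot: [2.767, 1.486, 0.0]
force: [0.5, 0.4, 0.4]
gripper_width: 0.8
finger_force: 0.0
```

The fingers close straight through the divider here. I'll probe nearer the post and slightly lower.

Call:
move_arm(
  targets=[
    [[0,0,0,0,0,0,0.04],[0,0,0,0,0,0,0.04],[0,0,0,0,0,0,0.04],[0,0,0,0,0,0,0.04],[0,0,0,0,0,0,0.04],[0,0,0,0.015,0,0.003,0.04],[0,0,0,0.015,0,0.003,0.04],[0,0,0,0.015,0,0,0.04],[0,0,0,0.01,0,0,0.04]],
  ],
)

```text
t: 8.75
ee_pos: [521.2, -20.2, 50.9]
tcp_rot: [-2.767, -1.487, 0.0]
force: [0.2, -0.5, 0.4]
gripper_width: 40.0
finger_force: 0.0
```

Call:
move_arm(
  targets=[
    [[0,0,0,0,0,0,0],[0,0,0,0,0,0,0],[0,0,0,0,0,0,0],[0,0,0,0,0,0,0],[0,0,0,0,0,0,0],[0,0,0,0,0,0,0],[0,0,0,0,0,0,0],[0,0,0,0,0,0,0]],
  ],
)

```text
t: 9.42
ee_pos: [520.6, -21.7, 51.3]
tcp_rot: [2.768, 1.485, -0.001]
force: [-0.6, -1.8, 0.1]
gripper_width: 6.7
finger_force: 30.0
```

It grips here (r≈90 mm, 30 N). I'll carry the divider round the axis, beginning gently.

Call:
move_arm(
  targets=[
    [[0,0,-1,0,0.0016,0,0],[0,0,-2,0,0.0031,0,0],[0,0,-3,0.0001,0.0047,0,0],[0,0,-3,0.0001,0.0047,0,0],[0,0,-3,0.0001,0.0047,0,0],[0,0,-3,0.0001,0.0047,0,0]],
  ],
)

```text
t: 9.92
ee_pos: [540.6, -31.9, 51.3]
tcp_rot: [-2.546, -1.838, 0.004]
force: [-4.6, 0.1, 4.5]
gripper_width: 6.0
finger_force: 30.1
```

```bash
python3 - <<'E'
from h import *
o,R=st()
v=o['ee_pos'][:2]-[571.5,54];print('r',np.hypot(*v),'ang',np.degrees(np.arctan2(*v[::-1]))%360,'yaw x',np.degrees(np.arctan2(R[1,0],R[0,0])))
E
```

```text
t 9.92 p [540.6 -31.9  51.3] x [ 0.315  0.949 -0.001] z [-0.003 -0.    -1.   ] F [-4.64  0.13  4.46] w 6.0 ff 30.08547216653824 j [-0.16  0.12  1.57 -0.    1.46  0.16]
r 91.25892666583321 ang 250.22024109813887 yaw x 71.64638612321731
```

The deck follows under about 5 N, and the radius stays constant. Continuing.

Call:
move_arm(
  targets=[
    [[0,0,-3,0.0001,0.0047,0,0],[0,0,-3,0.0001,0.0047,0,0],[0,0,-3,0.0001,0.0047,0,0],[0,0,-3,0.0001,0.0047,0,0],[0,0,-3,0.0001,0.0047,0,0],[0,0,-3,0.0001,0.0047,0,0],[0,0,-3,0.0001,0.0047,0,0],[0,0,-3,0.0001,0.0047,0,0],[0,0,-3,0.0001,0.0047,0,0],[0,0,-3,0.0001,0.0047,0,0],[0,0,-3,0.0001,0.0047,0,0],[0,0,-3,0.0001,0.0047,0,0]],
  ],
)

```text
t: 10.92
ee_pos: [597.8, -33.6, 51.4]
tcp_rot: [1.854, 2.534, -0.002]
force: [0.2, -2.3, 0.6]
gripper_width: 6.5
finger_force: 30.0
```

Call:
move_arm(
  targets=[
    [[0,0,-3,0.0001,0.0047,0,0],[0,0,-3,0.0001,0.0047,0,0],[0,0,-3,0.0001,0.0047,0,0],[0,0,-3,0.0001,0.0047,0,0],[0,0,-3,0.0001,0.0047,0,0],[0,0,-3,0.0001,0.0047,0,0],[0,0,-3,0.0001,0.0047,0,0],[0,0,-3,0.0001,0.0047,0,0],[0,0,-3,0.0001,0.0047,0,0],[0,0,-3,0.0001,0.0047,0,0],[0,0,-3,0.0001,0.0047,0,0],[0,0,-3,0.0001,0.0047,0,0]],
  ],
)

```text
t: 11.92
ee_pos: [644.7, -1.3, 51.4]
tcp_rot: [0.979, 2.981, -0.001]
force: [2.4, -3.3, -0.2]
gripper_width: 6.8
finger_force: 30.0
```

```bash
python3 - <<'E'
from h import *
o,R=st()
v=o['ee_pos'][:2]-[571.5,54];print('r',np.hypot(*v),'ang',np.degrees(np.arctan2(*v[::-1]))%360,'yaw x',np.degrees(np.arctan2(R[1,0],R[0,0])))
E
```

```text
t 11.92 p [644.7  -1.3  51.4] x [-0.805  0.593 -0.004] z [ 0.004 -0.002 -1.   ] F [ 2.38 -3.27 -0.21] w 6.8 ff 30.043169260025024 j [-0.09  0.34  1.3  -0.    1.49 -1.02]
r 91.78337257633709 ang 322.932099968197 yaw x 143.6273030333805
```

Call:
move_arm(
  targets=[
    [[0,0,-3,0.0001,0.0047,0,0],[0,0,0,0,0,0,0],[0,0,0,0,0,0,0.03],[0,0,0,0,0,0,0.03],[0,0,0,0,0,0,0.03],[0,0,0,0,0,0,0.03],[0,0,0,0,0,-0.02,0.03],[0,0,0,0,0,-0.03,0.03],[0,0,0,0,0,-0.03,0.03],[0,0,0,0,0,-0.03,0.03],[0,0,0,0,0,-0.03,0.03],[0,0,0,0,0,-0.03,0.03]],
  ],
)

```text
t: 12.92
ee_pos: [644.8, 3.6, 222.6]
tcp_rot: [-0.906, -3.008, 0.0]
force: [-0.6, -0.8, 0.5]
gripper_width: 30.0
finger_force: 0.0
```

Call:
move_arm(
  targets=[
    [[0,0,6.4,0,0,0,0.094],[0,0,6.4,0,0,0,0.094],[0,0,6.4,0,0,0,0.094],[0,0,6.4,0,0,0,0.094],[0,0,6.4,0,0,0,0.094],[0,0,6.4,0,0,0,0.094],[0,0,6.4,0,0,0,0.094],[0,0,0,0,-0.035,0,0.094],[0,0,0,0,-0.035,0,0.094],[0,0,0,0,-0.035,0,0.094],[0,0,0,0,-0.035,0,0.094],[0,0,0,0,-0.035,0,0.094]],
  ],
)

```text
t: 13.92
ee_pos: [472.0, -32.0, 220.8]
tcp_rot: [-1.983, -2.436, 0.001]
force: [0.3, -1.2, 1.3]
gripper_width: 94.1
finger_force: 0.0
```

```bash
python3 - <<'E'
from h import *
o,R=st()
cv2.imwrite('pics/t5.png',bot.read_camera('top')[120:340,180:420,::-1])
cv2.imwrite('pics/w5.png',bot.read_camera('wrist')[:,:,::-1])
for c in('wrist','top'):
  for n in('deck_top','tin_a','carton_orange','carton_green','bottle_amber'):
    print(c,n,[([round(float(v)) for v in d['point']],round(d['confidence'],2)) for d in bot.place_of(c,n)])
a=cv2.imread('pics/t5.png');b=cv2.imread('pics/w5.png')
cv2.imwrite('pics/z5.png',np.hstack([cv2.resize(a,(390,360)),cv2.resize(b,(400,360))]))
E
```

```text
t 13.92 p [472.  -32.  220.8] x [-0.203  0.979  0.   ] z [-0.001  0.    -1.   ] F [ 0.32 -1.22  1.27] w 94.1 ff 0.0 j [-0.19 -0.09  1.44 -0.    1.79 -0.39]
wrist deck_top [([568, 53, 44], 0.95)]
wrist tin_a [([463, -34, 44], 0.98), ([430, 98, 47], 0.85), ([440, 25, 43], 0.75), ([346, -358, -2], 0.68)]
wrist carton_orange [([552, -71, 45], 0.66)]
wrist carton_green [([695, 68, 45], 0.81)]
wrist bottle_amber [([558, 165, 45], 0.75)]
top deck_top [([570, 53, 45], 0.79)]
top tin_a [([431, 27, 46], 0.64), ([435, 94, 43], 0.64)]
top carton_orange [([696, 73, 47], 0.29)]
top carton_green [([695, 72, 46], 0.7)]
top bottle_amber [([560, 167, 48], 0.57)]
```

View pics/z5.png

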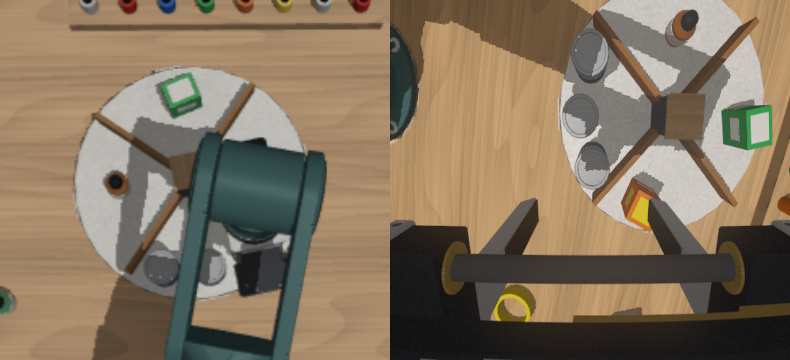

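The display is home one click on. All three tins stand facing the robot (right panel, px (590,55), (580,117), (592,165)) and the other goods are upright. A fit gives tin centres at about (436,92), (433,27) and (460,-33). I'll grasp the middle tin first, closing radially.

Call:
move_arm(
  targets=[
    [[0,0,0,0.022,-0.009,0,0.094],[0,0,0,0.022,-0.009,0,0.094],[0,0,0,0.022,-0.008,0.02,0.094],[0,0,0,0,0,0.024,0.094],[0,0,0,0,0,0.024,0.094],[0,0,0,0,0,0.024,0.094],[0,0,0,0,0,0.024,0.094],[0,0,0,0,0,0.024,0.094],[0,0,0,0,0,0,0.094]],
  ],
)

```text
t: 15.27
ee_pos: [431.4, 27.8, 75.9]
tcp_rot: [-1.978, -2.429, 0.01]
force: [-0.7, 0.3, -1.1]
gripper_width: 94.0
finger_force: 0.0
```

```bash
cat >> h.py <<'E'
def weigh(n=14):
    f=[]
    for i in range(n): bot.read_camera('top'); o=bot.observe(); f.append(np.append(o['force'],o['joint_efforts'][1:3]))
    print('F mean',np.mean(f,0).round(2),'sem',(np.std(f,0)/n**.5).round(2)); return np.mean(f,0)
E
python3 - <<'E'
from h import *
st();weigh()
E
```

```text
t 15.27 p [431.4  27.8  75.9] x [-0.203  0.979  0.003] z [-0.011  0.001 -1.   ] F [-0.74  0.28 -1.15] w 94.0 ff 0.0 j [-0.07 -0.13  1.77 -0.    1.51 -0.27]
F mean [ 1.000e-02  1.000e-01  2.100e-01 -2.325e+01 -2.904e+01] sem [0.1  0.13 0.1  0.1  0.15]
```

Call:
move_arm(
  targets=[
    [[0,0,0,0,0,0,0],[0,0,0,0,0,0,0],[0,0,0,0,0,0,0],[0,0,0,0,0,0,0],[0,0,0,0,0,0,0],[0,0,0,0,0,0,0],[0,0,0,0,0,0,0],[0,0,0,0,0,0,0],[0,0,0,0,0,0,0]],
  ],
)

```text
t: 16.72
ee_pos: [435.3, 27.5, 81.1]
tcp_rot: [1.984, 2.436, 0.0]
force: [1.2, -0.8, -1.2]
gripper_width: 49.4
finger_force: 30.0
```

Gripped at 49.4 mm, so this is a tin. Lift 30 mm and weigh.

Call:
move_arm(
  targets=[
    [[0,0,0,0,0,-0.004,0],[0,0,0,0,0,-0.008,0],[0,0,0,0,0,-0.01,0],[0,0,0,0,0,-0.008,0],[0,0,0,0,0,0,0],[0,0,0,0,0,0,0],[0,0,0,0,0,0,0],[0,0,0,0,0,0,0]],
  ],
)

```text
t: 17.38
ee_pos: [434.8, 27.5, 110.6]
tcp_rot: [-1.984, -2.435, 0.001]
force: [-0.6, 0.2, -4.1]
gripper_width: 49.6
finger_force: 30.0
```

```bash
python3 - <<'E'
from h import *
st();weigh()
E
```

```text
t 17.38 p [434.8  27.5 110.6] x [-0.202  0.979  0.   ] z [-0.001 -0.    -1.   ] F [-0.63  0.15 -4.14] w 49.6 ff 29.998292326927185 j [-0.07 -0.15  1.72 -0.    1.58 -0.27]
F mean [ -0.     0.23  -4.43 -25.14 -31.92] sem [0.14 0.12 0.16 0.01 0.01]
```

Call:
move_arm(
  targets=[
    [[0,0,0,0,0,0.008,0],[0,0,0,0,0,0.01,0],[0,0,0,0,0,0.007,0],[0,0,0,0,0,0.003,0],[0,0,0,0,0,0.002,0],[0,0,0,0,0,0,0],[0,0,0,0,0,0,0]],
  ],
)

```text
t: 18.67
ee_pos: [435.3, 27.4, 81.1]
tcp_rot: [1.984, 2.436, 0.0]
force: [-0.6, -0.1, -3.2]
gripper_width: 49.2
finger_force: 30.0
```

The middle tin weighs about 4.5 N (0.46 kg). No tin exceeds 0.5 kg and the full one is at least 0.1 kg heavier than the others, so this must be the full one. I still hold it, so I'll raise it about 150 mm.

Call:
move_arm(
  targets=[
    [[0,0,0,0,0,-0.006,0],[0,0,0,0,0,-0.014,0],[0,0,0,0,0,-0.02,0],[0,0,0,0,0,-0.025,0],[0,0,0,0,0,-0.025,0],[0,0,0,0,0,-0.025,0],[0,0,0,0,0,-0.02,0],[0,0,0,0,0,-0.01,0],[0,0,0,0,0,-0.005,0],[0,0,0,0,0,0,0],[0,0,0,0,0,0,0],[0,0,0,0,0,0,0]],
  ],
)

```text
t: 19.67
ee_pos: [434.4, 27.6, 229.3]
tcp_rot: [-1.982, -2.434, 0.003]
force: [-0.1, -1.1, -5.4]
gripper_width: 49.3
finger_force: 30.0
```

```bash
python3 - <<'E'
from h import *
o,R=st();weigh(20)
cv2.imwrite('pics/s6.png',bot.read_camera('scene')[:,:,::-1])
print([(np.round(d['point']),d['confidence']) for d in bot.place_of('scene','tin_a')])
E
```

```text
t 19.67 p [434.4  27.6 229.3] x [-0.202  0.979  0.001] z [-0.003  0.    -1.   ] F [-0.13 -1.13 -5.42] w 49.3 ff 29.998291432857513 j [-0.07 -0.17  1.5  -0.    1.82 -0.27]
F mean [ 4.000e-02  1.000e-02 -4.190e+00 -2.481e+01 -3.248e+01] sem [0.1  0.1  0.09 0.02 0.02]
[(array([434., 100.,  42.]), 0.98), (array([433.,  23., 196.]), 0.86), (array([464., -31.,  41.]), 0.68)]
```

View pics/s6.png

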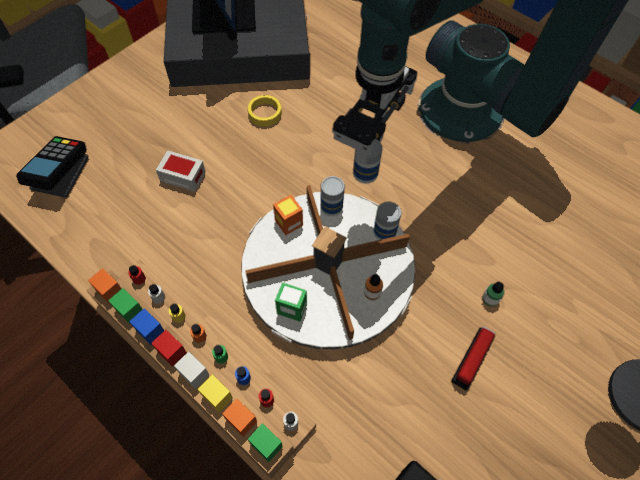

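The scene view shows the held tin upright at px (367,160). The other two stand in their bay at (332,195) and (388,220), and the other goods and the counter items are undisturbed. Averaged over about 34 readings the weight is 4.2–4.6 N. Another tin could only be the full one if it exceeded 0.5 kg, so I'm handing in.

```bash
python3 -c "
from cell import bot
print(bot.hand_in())"
```

```text
the job is handed in; nothing more can be done
None
```

I turned the display one click counter-clockwise and handed in holding the middle tin upright, about 150 mm above the deck; it weighs about 0.44 kg, and I took it as the full one from the stated 0.5 kg limit without weighing the other two. No verdict came back.

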